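# Find the hand winder that binds and plug it into the rework block

### The arm

A 6-joint arm with a two-finger parallel gripper is mounted at the origin on a cart in front of the work surface, level with it; the furniture and walls round the work are solid. World frame = base frame: x ahead of the robot, y to its left, z up, the work surface at z = 0. Lengths are in mm, angles in rad, forces in N, time in s.
With the tool pointing down it reaches from about 350 to 775 mm from the base axis. Payload 7.3 kg.
Tool frame: the origin (TCP) lies at the very end of the fingers, on their centre line; the grasp point (between the pads) lies bot.grip_point_offset behind it (bot.grip_point_offset is the distance from the TCP to the grasp point, in mm); z points along the fingers, y is the line along which they close (so a half turn about z gives the same grasp; the last joint's range is limited). The gripper opens to 92 mm and grips with 3 to 60 N. Pads are 19 mm wide; open, the fingers measure 130 mm over their backs; the gripper's body (75 mm by 190 mm) begins 47 mm behind the grasp point.
Start: joints at [-1.488, 0.342, 1.524, -0, 1.275, -0.146], TCP at [119.096, -511.333, 226.741] pointing down, gripper open.
Joint ranges: [-2.53, 2.53], [-0.77, 2.02], [0.04, 2.7], [-1, 4.14], [0.28, 2.66], [-3.11, 3.11]. Speed limits (rad/s): [2.57, 2.57, 3.14, 3.14, 3.14, 3.14].

### API

Orientations are given as [roll, pitch, yaw] about the fixed x, y, z axes, in that order (R = Rz(yaw) Ry(pitch) Rx(roll)).
In Python, from plant import bot gives the robot as it stands. The module is installed in compiled form; this text tells all that it offers.
- The arm moves only by the tool carry_out, never from a script. Its argument "plan" is a list of rows, each an object of numbers: "tx", "ty", "tz": the shift along the world's x, y, z in mm; "rx", "ry", "rz": the turn, a rotation vector about the world's x, y, z in rad. A call has 1 to 12 rows; each row shifts and turns the commanded pose from where the row before left it; what a row does not reach is not made up. A row lasts 1/10 s, in which the tool goes at most 50 mm and 8.59 degrees, less where a joint would pass 70% of its speed; a pose out of reach is approached as far as the arm can. A call with a gripper value outside its range is refused whole. "gripper" is the closure, from 0 (fully open) to 1 (shut), set as the call begins (left out, the last holds). The fingers move at their own pace and stop on an object; the grip force is fixed at half the most. Time passes only in rows, so rows that do not move let the fingers close. It gives the time, the measured TCP pose, the force, the opening and the grip force at its end, in the units of the state.
- bot.get_obs(): the state, without advancing time (a new reading comes with each control period).
- bot.capture(name): name is "side" or "top"; returns the picture (480x640x3 uint8, red, green, blue); there is no depth.
- bot.camera_model(name): a dict with "camera_matrix" (3x3 intrinsics, pixels), "dist" ([k1, k2, p1, p2, k3] as OpenCV has them; the pictures are not rectified), "R" (3x3) and "t" (3): a world point X has camera coordinates R X + t. Camera axes: x right, y down, z forward; pixel columns grow to the right and rows downward; lengths in mm; the calibration is good to about 2 mm. A picture is of the moment at which its call begins. camera_model takes no time and is no camera call.
- bot.close_job(): hands the job in; it is judged then, once.
The state is a dict: "time": time; "joint_positions": joint angles; "dq": joint speeds; "tau": joint torques, N m; "tool_pos": TCP position; "tcp_rot": TCP orientation; "contact_force": force on the tool from outside, world axes, zero at the start; "moment": the same for the moment, N m; "grip_width": finger opening in mm; "finger_force": force on a finger pad.
Only numpy, scipy, OpenCV 4.12 (cv2) and the standard library are available. Lean on these libraries where they do the work, as an engineer would, in place of code of your own. Each camera call takes 0.05 s, during which the arm holds its last target. There are 200 camera calls.

### The job

One of the three hand winders in the rack has a binding bearing: turn their wheels where they stand, about a third of a turn by one light fingertip on the rim (no pinching, and never more than about 2.5 kg), and let go; a wheel that runs free swings its heavy handle back down, the one that binds drags and stays. Take the one that binds by its bearing post and plug it gently, upright and fully home, into the single-socket rework block, its handle still turned well away from the bottom. The two free ones stay seated in the rack with their handles hanging down, and the other things on the worktop are left alone.

Things in the scene. Friction and masses are not known exactly. Their poses are not given: they have to be found in the camera images.
- winder_a: one of 3 identical-looking loose hand winders, 0.37 kg. Origin: middle of the stem at the foot's seating face, which rests on the block; z up, y along the spindle towards the wheel. Square stem 12 mm wide, 28 mm long below the origin, last 8 mm tapering to 8 mm. Foot plate 42 (x) x 48 mm, y -18 to +30, 5 mm thick. Bearing post (grip here across x): 28 x 28 mm about the origin, up to z +62 mm
- winder_b: one of 3 identical-looking loose hand winders, 0.37 kg. Origin: middle of the stem at the foot's seating face, which rests on the block; z up, y along the spindle towards the wheel. Square stem 12 mm wide, 28 mm long below the origin, last 8 mm tapering to 8 mm. Foot plate 42 (x) x 48 mm, y -18 to +30, 5 mm thick. Bearing post (grip here across x): 28 x 28 mm about the origin, up to z +62 mm
- winder_c: one of 3 identical-looking loose hand winders, 0.37 kg. Origin: middle of the stem at the foot's seating face, which rests on the block; z up, y along the spindle towards the wheel. Square stem 12 mm wide, 28 mm long below the origin, last 8 mm tapering to 8 mm. Foot plate 42 (x) x 48 mm, y -18 to +30, 5 mm thick. Bearing post (grip here across x): 28 x 28 mm about the origin, up to z +62 mm
- wheel_a: handwheel of winder_a: 64 mm diameter, 16 mm wide, firm rubber rim (gives 0.05 mm per N). Origin: its middle, 30 mm along y and 45 mm up from the winder's origin. z points away from the heavy fold-away handle in its face: up while that hangs at the bottom. Free: under 0.3 N turns the rim, and it swings back. Binding: about 2 N, and it stays where turned
- wheel_b: handwheel of winder_b: 64 mm diameter, 16 mm wide, firm rubber rim (gives 0.05 mm per N). Origin: its middle, 30 mm along y and 45 mm up from the winder's origin. z points away from the heavy fold-away handle in its face: up while that hangs at the bottom. Free: under 0.3 N turns the rim, and it swings back. Binding: about 2 N, and it stays where turned
- wheel_c: handwheel of winder_c: 64 mm diameter, 16 mm wide, firm rubber rim (gives 0.05 mm per N). Origin: its middle, 30 mm along y and 45 mm up from the winder's origin. z points away from the heavy fold-away handle in its face: up while that hangs at the bottom. Free: under 0.3 N turns the rim, and it swings back. Binding: about 2 N, and it stays where turned
- rack: hardwood block 214 x 60 x 40 mm screwed to the worktop, three square sockets in a row along its x, 80 mm apart; the winders' spindles lie along its y. Origin: middle of the underside; top face at z = 40 mm
- rework: small hardwood block 66 (x) x 60 x 40 mm with one socket, screwed to the worktop on its own, empty at the start. Origin: middle of the underside; x and y along its sides
- rework_socket (a point): centre of the mouth of the rework block's socket, in its top face 40 mm up: a 14 x 14 mm square hole, 34 mm deep, sides along the block's x and y; a stem fits at any quarter turn
- tape_3: small black roll of tape, 53 mm, 19 mm high, lying on the worktop; a bystander. Origin: centre of its underside
- clip_2: blue paper clip, 25 mm, lying on the worktop; a bystander. Origin: centre of its underside
- clip_3: black paper clip, 25 mm, lying on the worktop; a bystander. Origin: centre of its underside
- tape_2: roll of tan tape, 100 mm, 25 mm high, lying on the worktop; a bystander. Origin: centre of its underside
- scissors_1: blue-handled scissors, 199 mm, lying on the worktop; a bystander. Origin: centre of its underside
- pen_2: thin pen, 145 mm, lying on the worktop; a bystander. Origin: centre of its underside

How it is judged (in metres and radians):
On the way:
1. a wheel turned by more than 0.9 rad stays there by itself, the hand off it, its winder still in the rack (((angle between wheel_a's own z axis and vertical above 0.9 rad and angular speed of wheel_a below 0.15 rad/s and contact force between the fingers and wheel_a below 0.02 N and distance of winder_a from where it was at the start of the episode below 0.012 m) or (angle between wheel_b's own z axis and vertical above 0.9 rad and angular speed of wheel_b below 0.15 rad/s and contact force between the fingers and wheel_b below 0.02 N and distance of winder_b from where it was at the start of the episode below 0.012 m) or (angle between wheel_c's own z axis and vertical above 0.9 rad and angular speed of wheel_c below 0.15 rad/s and contact force between the fingers and wheel_c below 0.02 N and distance of winder_c from where it was at the start of the episode below 0.012 m))), for 0.4 s.
At the end, for the whole second after the job is handed in: The binding winder is home in the rework block, its wheel over 0.9 rad from handle-down; the other two are home where they stood (6 mm), handles within 0.35 rad of straight down. Home: foot within 3 mm of the top, 4 mm of centre, upright to 0.07 rad. All at rest (((horizontal distance between winder_a and rework_socket below 0.004 m and z of winder_a in the frame of rework_socket below 0.003 m and angle between each of winder_a, winder_b, winder_c's own z axis and vertical below 0.07 rad and linear speed of each of winder_a, winder_b, winder_c below 0.02 m/s and angle between wheel_a's own z axis and vertical above 0.9 rad and distance of each of winder_b, winder_c from where it was at the start of the episode below 0.006 m and angle between each of wheel_b, wheel_c's own z axis and vertical below 0.35 rad) or (horizontal distance between winder_b and rework_socket below 0.004 m and z of winder_b in the frame of rework_socket below 0.003 m and angle between each of winder_b, winder_a, winder_c's own z axis and vertical below 0.07 rad and linear speed of each of winder_b, winder_a, winder_c below 0.02 m/s and angle between wheel_b's own z axis and vertical above 0.9 rad and distance of each of winder_a, winder_c from where it was at the start of the episode below 0.006 m and angle between each of wheel_a, wheel_c's own z axis and vertical below 0.35 rad) or (horizontal distance between winder_c and rework_socket below 0.004 m and z of winder_c in the frame of rework_socket below 0.003 m and angle between each of winder_c, winder_a, winder_b's own z axis and vertical below 0.07 rad and linear speed of each of winder_c, winder_a, winder_b below 0.02 m/s and angle between wheel_c's own z axis and vertical above 0.9 rad and distance of each of winder_a, winder_b from where it was at the start of the episode below 0.006 m and angle between each of wheel_a, wheel_b's own z axis and vertical below 0.35 rad))); the robot touches nothing.
It fails at once if a wheel is loaded by the fingers with more than 25 N (contact force between the fingers and wheel_a above 25 N or contact force between the fingers and wheel_b above 25 N or contact force between the fingers and wheel_c above 25 N).
It fails at once if a winder is forced against the rework block with more than 60 N (contact force between any of winder_a, winder_b, winder_c and rework above 60 N).
It fails at once if a bystander is shifted by more than 25 mm (distance of any of tape_3, clip_2, clip_3, tape_2, scissors_1, pen_2 from where it was at the start of the episode above 0.025 m).
It also fails if it takes over 72 s, if anything falls off the work surface, if the arm or the gripper's body presses on something with over 40 N, if the wrist force passes 120 N, or if a joint passes its speed limit or range.

## Working session

There is one attempt and no reset: what is moved stays moved. The work goes in short steps, Python scripts to look and compute and a tool call to move; the robot and the scene stay as the last step left them, time stands still between calls to the robot, and variables do not carry over. Pictures are saved under pics/ and viewed, at most 10 in all, crops included, and the job is handed in when it is done.

Besides the shell and the picture viewer there is one more tool, called by a JSON object that holds its "name" and its "arguments", one argument or row to a line. carry_out: Moves the arm, as the interface text tells. Its arguments: {"type":"object","properties":{"plan":{"type":"array"},"gripper":{"type":"number"}},"required":["plan"]}

```bash
mkdir -p pics
python3 - <<'E'
from plant import bot
import cv2
for n in("side","top"):
    cv2.imwrite(f"pics/{n}0.png",bot.capture(n)[:,:,::-1]); m=bot.camera_model(n)
    print(n,m)
print(bot.get_obs(),bot.grip_point_offset)
E
```

```text
side {'camera_matrix': array([[455.76617194,   0.        , 307.91136245],
       [  0.        , 455.76617194, 238.26454361],
       [  0.        ,   0.        ,   1.        ]]), 'dist': array([-0.01446381,  0.        ,  0.        ,  0.        ,  0.        ]), 'R': array([[-0.85793198, -0.51375855, -0.0022074 ],
       [-0.21210476,  0.3581032 , -0.90927095],
       [ 0.46793621, -0.77962443, -0.41619882]]), 't': array([371.46785685, 180.82043776, 725.05219102])}
top {'camera_matrix': array([[517.14030648,   0.        , 326.78520473],
       [  0.        , 517.14030648, 235.60998936],
       [  0.        ,   0.        ,   1.        ]]), 'dist': array([-0.09032289,  0.        ,  0.        ,  0.        ,  0.        ]), 'R': array([[-0.02468983, -0.99968928, -0.00342776],
       [-0.99785231,  0.02485227, -0.06060633],
       [ 0.06067268,  0.00192403, -0.99815586]]), 't': array([-15.95364913, 487.8007036 , 961.67608642])}
{'time': 0.1, 'joint_positions': array([-1.48800993e+00,  3.42602886e-01,  1.52492382e+00,  1.57836581e-05,
        1.27536587e+00, -1.45993363e-01]), 'dq': array([-0.00044486, -0.00238114, -0.00313647, -0.00138655, -0.00027124,
       -0.00152781]), 'tau': array([ 7.45725865e-04, -4.32007456e+01, -2.44693512e+01,  7.18962145e-02,
        5.26464335e-02, -4.60534523e-05]), 'tool_pos': array([ 119.06463052, -510.95774239,  226.13966821]), 'tcp_rot': array([-3.14030875e+00, -2.04040831e-04,  2.28775027e-01]), 'contact_force': array([ 0.07676771,  0.08875633, -0.11369525]), 'moment': array([ 0.02865798, -0.05202966, -0.00742597]), 'finger_force': 0.0, 'grip_width': 92.09372960854034} 18.8
```

View pics/side0.png

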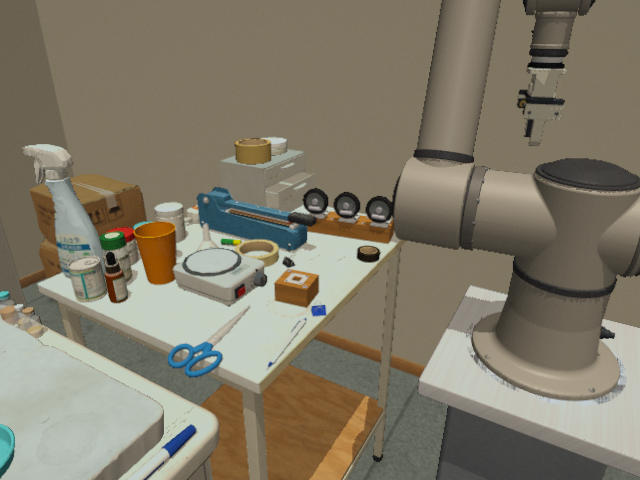

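View pics/top0.png

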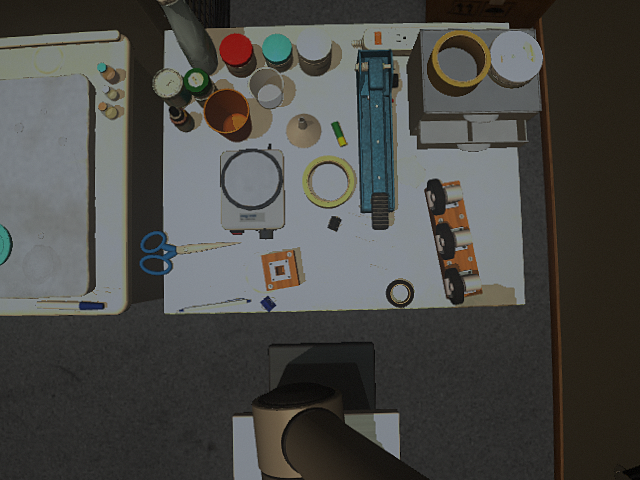

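The side view shows three black wheels (columns 315, 346 and 379, row about 205) facing the camera on the brown rack. The rework block is at (297,288). In the top view the rack is near (447,240) with its wheels on the left (+y) side, and the rework block is at (281,269).

```bash
cat > h.py <<'E'
import numpy as np, cv2
from plant import bot
def ray(n,p):
    m=bot.camera_model(n);u=cv2.undistortPoints(np.float64([[p]]),m["camera_matrix"],m["dist"])[0,0]
    R=m["R"];return -R.T@m["t"],R.T@np.array([u[0],u[1],1])
def onz(n,p,z):
    c,d=ray(n,p);return c+d*(z-c[2])/d[2]
def two(p,q):
    a,d=ray("side",p);b,e=ray("top",q)
    s=np.linalg.lstsq(np.c_[d,-e],b-a,rcond=None)[0];A=a+d*s[0];B=b+e*s[1];return (A+B)/2,np.linalg.norm(A-B)
def proj(n,X):
    m=bot.camera_model(n);return cv2.projectPoints(np.float64([X]),cv2.Rodrigues(m["R"])[0],m["t"],m["camera_matrix"],m["dist"])[0].reshape(-1,2)
E
python3 - <<'E'
from h import *
t=cv2.imread("pics/top0.png");s=cv2.imread("pics/side0.png")
hsv=cv2.cvtColor(t,cv2.COLOR_BGR2HSV)
m=cv2.inRange(hsv,(5,110,80),(20,255,255))
for nm,(x0,y0,x1,y1) in dict(rew=(250,240,310,300),rack=(420,170,500,310)).items():
    mm=np.zeros_like(m);mm[y0:y1,x0:x1]=m[y0:y1,x0:x1]
    mm=cv2.morphologyEx(mm,cv2.MORPH_OPEN,np.ones((2,2)))
    pts=cv2.findNonZero(mm);h=cv2.convexHull(pts)[:,0];r=cv2.minAreaRect(h)
    print(nm,r,[onz("top",p,40)[:2].round(1).tolist() for p in cv2.boxPoints(r)])
a=cv2.resize(t[165:310,415:495],None,fx=4,fy=4,interpolation=cv2.INTER_CUBIC)
b=cv2.resize(t[240:300,250:310],None,fx=6,fy=6,interpolation=cv2.INTER_CUBIC)
c=cv2.resize(s[175:250,290:405],None,fx=4,fy=4,interpolation=cv2.INTER_CUBIC)[:220]
o=np.zeros((600,800,3),np.uint8);o[:580,:320]=a;o[:360,325:685]=b;o[365:585,325:785]=c
cv2.imwrite("pics/crop.png",o)
E
```

```text
rew ((280.66217041015625, 270.97296142578125), (36.332176208496094, 32.222198486328125), 80.53767395019531) [[451.7, 92.3], [460.0, 33.6], [394.1, 24.1], [385.8, 82.6]]
rack ((455.8027038574219, 240.54197692871094), (115.1048355102539, 32.13251876831055), 78.00310516357422) [[570.3, -218.4], [581.6, -277.9], [371.7, -314.1], [361.2, -255.1]]
```

View pics/crop.png

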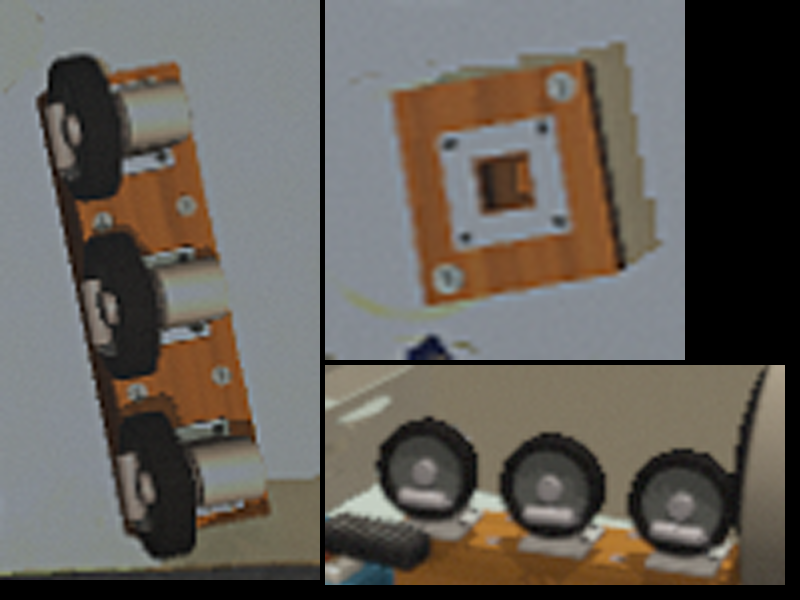

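Run:
```python
from h import *
s=cv2.imread("pics/side0.png");t=cv2.imread("pics/top0.png")
C=np.array([471.2,-266.4]);y=.171;ex=np.array([np.cos(y),np.sin(y)]);ey=np.array([-np.sin(y),np.cos(y)])
for k in(80,0,-80):
    P=C+k*ex+30*ey
    print(k,(C+k*ex).round(1),P.round(1),proj("side",[[*P,85]]).round(1),proj("top",[[*P,85],[*P,117]]).round(1).tolist())
g=cv2.cvtColor(t,cv2.COLOR_BGR2GRAY)
for w in((275,265,285,276),):
    r=g[w[1]:w[3],w[0]:w[2]];print(r)
a=cv2.resize(s[125:245,200:330],None,fx=5,fy=5,interpolation=cv2.INTER_CUBIC)
cv2.imwrite("pics/dr.png",a)
for z in(80,150): print([onz("top",p,z).round().tolist() for p in((416,150),(525,150),(420,115),(540,110))])
```

```text
80 [ 550.  -252.8] [ 544.9 -223.2] [[315.4 200.8]] [[436.3, 197.9], [440.2, 195.4]]
0 [ 471.2 -266.4] [ 466.1 -236.8] [[346.7 204.8]] [[445.7, 242.2], [449.9, 241.3]]
-80 [ 392.4 -280. ] [ 387.3 -250.5] [[379.6 209.1]] [[455.0, 287.0], [459.6, 287.7]]
[[147 149 148 153 137 114 108  92  91 131]
 [100  88  73  60  54  53  54  51  70 130]
 [ 71  37  41  54  61  61  58  86  87 131]
 [ 62  32  42  58  64  63  57  91  80 129]
 [ 82  37  39  55  64  65  59  90  83 114]
 [ 99  39  39  56  62  63  59  89  84  94]
 [ 97  36  34  54  64  64  60  93  90  98]
 [101  45  30  50  60  65  61  60  57  92]
 [120  64  31  50  60  61  58  57  53  66]
 [120  59  28  38  48  52  55  70  93  96]
 [129  86  85  97 115 140 147 147 146 142]]
[[633.0, -191.0, 80.0], [629.0, -390.0, 80.0], [697.0, -201.0, 80.0], [703.0, -423.0, 80.0]]
[[617.0, -179.0, 150.0], [614.0, -362.0, 150.0], [676.0, -188.0, 150.0], [682.0, -393.0, 150.0]]
```

View pics/dr.png

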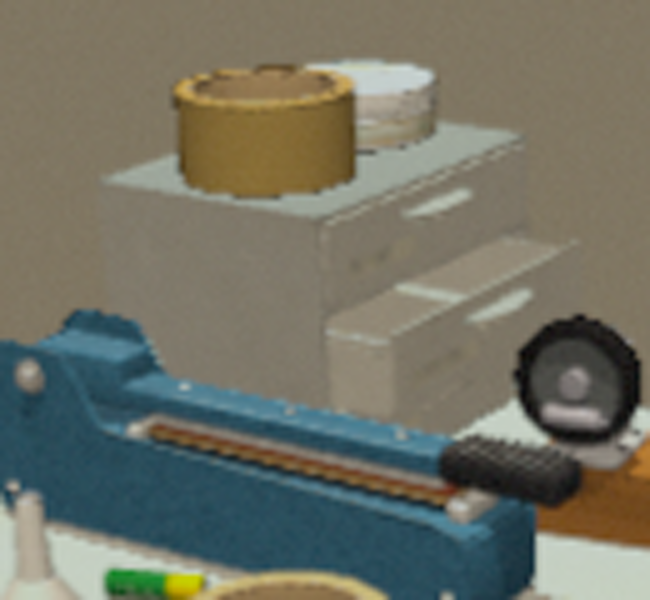

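The side crop shows the open drawer's front top corner at about (278,193) and the cabinet's at (264,168). The model wheel centres reproject onto the wheels within about 1 px.

Run:
```python
from h import *
s=cv2.imread("pics/side0.png");t=cv2.imread("pics/top0.png")
print(two((278,193.4),(418,148)),two((264,168.4),(418,122)))
for n,im,(x0,y0,x1,y1) in(("top",t,(266,257,296,284)),("side",s,(280,270,317,292))):
    h=cv2.cvtColor(im,cv2.COLOR_BGR2HSV);c=h[y0:y1,x0:x1]
    m=((c[...,1]<70)&(c[...,2]>90)).astype(np.uint8)
    nl,l,st,ce=cv2.connectedComponentsWithStats(m);k=1+st[1:,4].argmax()
    m=(l==k).astype(np.uint8)
    r=cv2.minAreaRect(cv2.convexHull(cv2.findNonZero(m)));p=np.array(r[0])+(x0,y0)
    hl=cv2.convexHull(cv2.findNonZero(m));M=cv2.moments(hl);p2=np.array([M['m10'],M['m01']])/M['m00']+(x0,y0)
    print(n,r,p,onz(n,p,40).round(1),onz(n,p2,40).round(1),[onz(n,q+np.array([x0,y0]),40)[:2].round(1) for q in cv2.boxPoints(r)])
```

```text
(array([ 632.78234687, -191.42480904,   98.10654272]), np.float64(1.7199989705723993)) (array([ 663.2466467 , -181.27621599,  159.76039287]), np.float64(4.487794836651877))
top ((13.351350784301758, 13.108108520507812), (19.399080276489258, 19.72787857055664), 80.53767395019531) [279.35135078 270.10810852] [424.5  60.5  40. ] [424.5  60.4  40. ] [array([439.6,  81. ]), array([444.7,  45.1]), array([409.5,  40. ]), array([404.4,  75.8])]
side ((16.423078536987305, 8.384615898132324), (21.768892288208008, 10.001923561096191), 11.309932708740234) [296.42307854 278.3846159 ] [423.   58.7  40. ] [423.2  58.7  40. ] [array([436.2,  78.7]), array([453.9,  45. ]), array([409.5,  38.4]), array([393.8,  71.7])]
```

{"name": "carry_out", "arguments": {
  "plan": [
    {"tx":30,"ty":25,"rz":0.1375},
    {"tx":30,"ty":28,"rz":0.1375},
    {"tx":30,"ty":28,"rz":0.1375},
    {"tx":30,"ty":28,"rz":0.1375},
    {"tx":30,"ty":28,"rz":0.1375},
    {"tx":30,"ty":28,"rz":0.1375},
    {"tx":25,"ty":27,"rz":0.1375},
    {"tx":25,"ty":27,"tz":-10,"rz":0.1375},
    {"tx":10,"ty":20,"tz":-25,"rz":0.1375},
    {"tx":5,"ty":10,"tz":-25,"rz":0.1375},
    {"tx":5,"ty":8.3,"tz":-25,"rz":0.1375}
  ],
  "gripper": 1
}}

```text
invalid input at $.plan[0]: expected keys tx, ty, tz, rx, ry, rz
```

{"name": "carry_out", "arguments": {
  "plan": [
    {"tx":30,"ty":25,"tz":0,"rx":0,"ry":0,"rz":0.1375},
    {"tx":30,"ty":28,"tz":0,"rx":0,"ry":0,"rz":0.1375},
    {"tx":30,"ty":28,"tz":0,"rx":0,"ry":0,"rz":0.1375},
    {"tx":30,"ty":28,"tz":0,"rx":0,"ry":0,"rz":0.1375},
    {"tx":30,"ty":28,"tz":0,"rx":0,"ry":0,"rz":0.1375},
    {"tx":30,"ty":28,"tz":0,"rx":0,"ry":0,"rz":0.1375},
    {"tx":27,"ty":27,"tz":-6,"rx":0,"ry":0,"rz":0.1375},
    {"tx":20,"ty":27,"tz":-10,"rx":0,"ry":0,"rz":0.1375},
    {"tx":15,"ty":20,"tz":-25,"rx":0,"ry":0,"rz":0.1375},
    {"tx":6,"ty":10,"tz":-25,"rx":0,"ry":0,"rz":0.1375},
    {"tx":4.4,"ty":9,"tz":-25,"rx":0,"ry":0,"rz":0.1375},
    {"tx":0,"ty":0,"tz":-5,"rx":0,"ry":0,"rz":0}
  ],
  "gripper": 1
}}

```text
time: 1.3
tool_pos: [370.5, -251.1, 128.4]
tcp_rot: [-3.138, -0.005, 1.744]
contact_force: [0.1, -0.2, 0.2]
grip_width: 2.1
finger_force: 0.0
```

{"name": "carry_out", "arguments": {
  "plan": [
    {"tx":0,"ty":0,"tz":-4,"rx":0,"ry":0,"rz":0},
    {"tx":0,"ty":0,"tz":-2,"rx":0,"ry":0,"rz":0},
    {"tx":0,"ty":0,"tz":0,"rx":0,"ry":0,"rz":0},
    {"tx":0,"ty":0,"tz":0,"rx":0,"ry":0,"rz":0}
  ]
}}

```text
time: 1.7
tool_pos: [371.7, -254.1, 125.5]
tcp_rot: [3.141, 0.001, 1.74]
contact_force: [0.5, 0.1, 0.1]
grip_width: 0.3
finger_force: 0.0
```

{"name": "carry_out", "arguments": {
  "plan": [
    {"tx":0,"ty":0.5,"tz":-3,"rx":0,"ry":0,"rz":0},
    {"tx":0,"ty":0,"tz":-2,"rx":0,"ry":0,"rz":0},
    {"tx":0,"ty":0,"tz":-1,"rx":0,"ry":0,"rz":0},
    {"tx":0,"ty":0,"tz":0,"rx":0,"ry":0,"rz":0}
  ]
}}

```text
time: 2.1
tool_pos: [371.4, -252.8, 118.6]
tcp_rot: [-3.141, -0.0, 1.741]
contact_force: [0.3, 0.4, -1.0]
grip_width: 0.4
finger_force: 0.0
```

{"name": "carry_out", "arguments": {
  "plan": [
    {"tx":0,"ty":0,"tz":-0.5,"rx":0,"ry":0,"rz":0},
    {"tx":0,"ty":0,"tz":-0.4,"rx":0,"ry":0,"rz":0},
    {"tx":0,"ty":0,"tz":0,"rx":0,"ry":0,"rz":0}
  ]
}}

```text
time: 2.4
tool_pos: [371.5, -252.8, 117.8]
tcp_rot: [3.141, 0.0, 1.741]
contact_force: [-0.2, 0.8, 0.1]
grip_width: 0.5
finger_force: 0.0
```

{"name": "carry_out", "arguments": {
  "plan": [
    {"tx":0,"ty":0,"tz":-0.4,"rx":0,"ry":0,"rz":0},
    {"tx":0,"ty":0,"tz":0,"rx":0,"ry":0,"rz":0}
  ]
}}

```text
time: 2.6
tool_pos: [371.5, -252.8, 117.4]
tcp_rot: [3.142, 0.0, 1.741]
contact_force: [0.1, 0.8, 0.5]
grip_width: 0.3
finger_force: 0.0
```

{"name": "carry_out", "arguments": {
  "plan": [
    {"tx":0,"ty":0,"tz":-0.3,"rx":0,"ry":0,"rz":0},
    {"tx":0,"ty":0,"tz":0,"rx":0,"ry":0,"rz":0}
  ]
}}

```text
time: 2.8
tool_pos: [371.5, -252.8, 117.1]
tcp_rot: [3.141, 0.0, 1.741]
contact_force: [0.0, -0.3, -0.3]
grip_width: 0.6
finger_force: 0.0
```

{"name": "carry_out", "arguments": {
  "plan": [
    {"tx":0,"ty":0,"tz":-0.3,"rx":0,"ry":0,"rz":0},
    {"tx":0,"ty":0,"tz":0,"rx":0,"ry":0,"rz":0}
  ]
}}

```text
time: 3.0
tool_pos: [371.5, -252.8, 116.8]
tcp_rot: [3.142, -0.0, 1.741]
contact_force: [0.9, -0.1, -0.2]
grip_width: 0.3
finger_force: 0.0
```

{"name": "carry_out", "arguments": {
  "plan": [
    {"tx":0,"ty":0,"tz":1.5,"rx":0,"ry":0,"rz":0},
    {"tx":7.9,"ty":1.4,"tz":0,"rx":0,"ry":0,"rz":0},
    {"tx":0,"ty":0,"tz":-0.8,"rx":0,"ry":0,"rz":0},
    {"tx":0,"ty":0,"tz":-0.4,"rx":0,"ry":0,"rz":0},
    {"tx":0,"ty":0,"tz":0,"rx":0,"ry":0,"rz":0}
  ]
}}

```text
time: 3.5
tool_pos: [379.4, -251.3, 117.0]
tcp_rot: [-3.141, -0.0, 1.742]
contact_force: [-0.6, -0.1, -0.1]
grip_width: 0.4
finger_force: 0.0
```

{"name": "carry_out", "arguments": {
  "plan": [
    {"tx":0,"ty":0,"tz":-0.3,"rx":0,"ry":0,"rz":0},
    {"tx":0,"ty":0,"tz":0,"rx":0,"ry":0,"rz":0}
  ]
}}

```text
time: 3.7
tool_pos: [379.3, -251.4, 116.8]
tcp_rot: [-3.142, -0.0, 1.741]
contact_force: [1.1, -0.2, 0.5]
grip_width: 0.7
finger_force: 0.0
```

{"name": "carry_out", "arguments": {
  "plan": [
    {"tx":0,"ty":0,"tz":-0.3,"rx":0,"ry":0,"rz":0},
    {"tx":0,"ty":0,"tz":0,"rx":0,"ry":0,"rz":0}
  ]
}}

```text
time: 3.9
tool_pos: [379.4, -251.4, 116.5]
tcp_rot: [3.142, 0.0, 1.741]
contact_force: [0.1, -0.9, -0.4]
grip_width: 0.5
finger_force: 0.0
```

{"name": "carry_out", "arguments": {
  "plan": [
    {"tx":0,"ty":0,"tz":-0.3,"rx":0,"ry":0,"rz":0},
    {"tx":0,"ty":0,"tz":0,"rx":0,"ry":0,"rz":0}
  ]
}}

```text
time: 4.1
tool_pos: [379.4, -251.5, 116.3]
tcp_rot: [3.141, 0.0, 1.741]
contact_force: [-1.0, 1.0, 1.9]
grip_width: 0.2
finger_force: 0.7
```

{"name": "carry_out", "arguments": {
  "plan": [
    {"tx":0,"ty":0,"tz":-0.3,"rx":0,"ry":0,"rz":0},
    {"tx":0,"ty":0,"tz":0,"rx":0,"ry":0,"rz":0}
  ]
}}

```text
time: 4.3
tool_pos: [379.4, -251.5, 116.2]
tcp_rot: [3.141, 0.0, 1.741]
contact_force: [-1.1, -0.1, 4.0]
grip_width: 0.1
finger_force: 2.0
```

{"name": "carry_out", "arguments": {
  "plan": [
    {"tx":0,"ty":0,"tz":-0.3,"rx":0,"ry":0,"rz":0},
    {"tx":0,"ty":0,"tz":0,"rx":0,"ry":0,"rz":0}
  ]
}}

```text
time: 4.5
tool_pos: [379.4, -251.5, 116.0]
tcp_rot: [3.141, 0.0, 1.741]
contact_force: [-1.7, 1.0, 5.6]
grip_width: 0.3
finger_force: 3.4
```

{"name": "carry_out", "arguments": {
  "plan": [
    {"tx":2.8,"ty":0.5,"tz":0.4,"rx":0,"ry":0,"rz":0},
    {"tx":3.1,"ty":0.5,"tz":0.1,"rx":0,"ry":0,"rz":0},
    {"tx":3.0,"ty":0.5,"tz":0,"rx":0,"ry":0,"rz":0},
    {"tx":3.1,"ty":0.5,"tz":-0.1,"rx":0,"ry":0,"rz":0},
    {"tx":3.1,"ty":0.5,"tz":-0.5,"rx":0,"ry":0,"rz":0}
  ]
}}

```text
time: 5.0
tool_pos: [395.5, -249.0, 116.7]
tcp_rot: [3.139, 0.001, 1.741]
contact_force: [1.0, 4.0, 12.9]
grip_width: 0.3
finger_force: 6.5
```

{"name": "carry_out", "arguments": {
  "plan": [
    {"tx":3.0,"ty":0.5,"tz":-0.5,"rx":0,"ry":0,"rz":0},
    {"tx":2.9,"ty":0.5,"tz":-1.0,"rx":0,"ry":0,"rz":0},
    {"tx":2.8,"ty":0.5,"tz":-1.4,"rx":0,"ry":0,"rz":0}
  ]
}}

```text
time: 5.3
tool_pos: [405.1, -247.5, 114.1]
tcp_rot: [3.137, 0.002, 1.741]
contact_force: [3.6, 5.0, 11.2]
grip_width: 0.7
finger_force: 6.3
```

{"name": "carry_out", "arguments": {
  "plan": [
    {"tx":2.7,"ty":0.4,"tz":-1.6,"rx":0,"ry":0,"rz":0},
    {"tx":2.6,"ty":0.4,"tz":-1.9,"rx":0,"ry":0,"rz":0},
    {"tx":2.4,"ty":0.4,"tz":-2.2,"rx":0,"ry":0,"rz":0}
  ]
}}

```text
time: 5.6
tool_pos: [413.2, -246.3, 108.1]
tcp_rot: [3.137, 0.002, 1.741]
contact_force: [5.7, 3.5, 8.1]
grip_width: 0.4
finger_force: 4.9
```

Lift off outward and then up, wait, and look.

{"name": "carry_out", "arguments": {
  "plan": [
    {"tx":3,"ty":0.5,"tz":3,"rx":0,"ry":0,"rz":0},
    {"tx":0,"ty":0,"tz":20,"rx":0,"ry":0,"rz":0},
    {"tx":0,"ty":0,"tz":20,"rx":0,"ry":0,"rz":0},
    {"tx":0,"ty":0,"tz":0,"rx":0,"ry":0,"rz":0},
    {"tx":0,"ty":0,"tz":0,"rx":0,"ry":0,"rz":0},
    {"tx":0,"ty":0,"tz":0,"rx":0,"ry":0,"rz":0}
  ]
}}

```text
time: 6.2
tool_pos: [413.3, -245.4, 148.9]
tcp_rot: [-3.14, -0.001, 1.741]
contact_force: [0.3, 1.2, 0.2]
grip_width: 0.3
finger_force: 0.0
```

Run:
```python
from h import *
s=bot.capture("side")[:,:,::-1]
cv2.imwrite("pics/s1.png",cv2.resize(s[165:250,285:405],None,fx=6,fy=6,interpolation=cv2.INTER_CUBIC))
print(bot.get_obs()["time"],bot.get_obs()["tool_pos"])
```

```text
6.25 [ 413.30658534 -245.35960224  148.90379265]
```

View pics/s1.png

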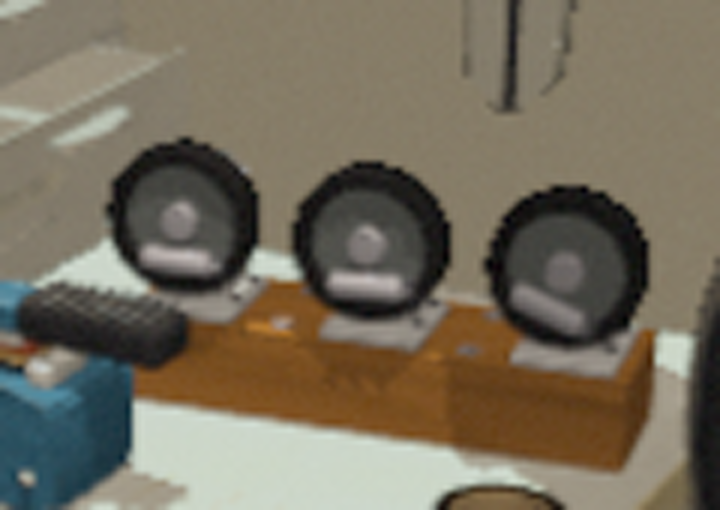

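The near wheel (W3, crop (565,270)) has its handle tilted about 25°; the other two hang level. I'll measure the handle angle by casting rays onto the wheel-face plane, twice over time.

```bash
cat >> h.py <<'E'
C=np.array([471.2,-266.4]);Y=.171;ex=np.array([np.cos(Y),np.sin(Y),0]);ey=np.array([-np.sin(Y),np.cos(Y),0])
def handles():
    s=bot.capture("side");hsv=cv2.cvtColor(s,cv2.COLOR_RGB2HSV);out=[]
    c,_=ray("side",(0,0))
    for k in(80,0,-80):
        W=np.array([*C,85])+k*ex+38*ey
        u,v=proj("side",[W])[0].round().astype(int);P=[]
        for j in range(v-16,v+17):
            for i in range(u-16,u+17):
                d=ray("side",(i,j))[1];X=c+d*((W-c)@ey)/(d@ey)-W
                q=np.array([X@ex,X[2]]);r=np.hypot(*q)
                if 8<r<22 and s[j,i].min()>115: P.append(q)
        if len(P)<3: out.append((k,len(P)));continue
        m=np.mean(P,0);out.append((k,len(P),m.round(1).tolist(),round(float(np.arctan2(m[0],-m[1])),2)))
    return out
E
python3 -c "
from h import *
for i in range(3): print(*handles()); [bot.capture('top') for _ in range(6)]
print(bot.get_obs()['time'])"
```

```text
Traceback (most recent call last):
  File "h.py", line 22, in handles
    d=ray("side",(i,j))[1];X=c+d*((W-c)@ey)/(d@ey)-W
      ~~~^^^^^^^^^^^^^^
  File "h.py", line 4, in ray
    m=bot.camera_model(n);u=cv2.undistortPoints(np.float64([[p]]),m["camera_matrix"],m["dist"])[0,0]
ValueError: time passes only in moves, steps and waits
```

```bash
sed -i 's/^from plant import bot/from plant import bot\nCM={n:bot.camera_model(n) for n in ("side","top")}/; s/m=bot.camera_model(n)/m=CM[n]/' h.py
python3 -c "
from h import *
for i in range(3): print(*handles()); [bot.capture('top') for _ in range(3)]
print(bot.get_obs()['time'])"
```

```text
(80, 35, [0.1, -14.0], 0.0) (0, 37, [-0.3, -13.9], -0.02) (-80, 19, [2.9, -14.3], 0.2)
(80, 36, [0.0, -13.9], 0.0) (0, 38, [-0.1, -14.0], -0.01) (-80, 11, [-1.4, -14.2], -0.1)
(80, 35, [0.1, -14.0], 0.0) (0, 37, [-0.3, -13.9], -0.02) (-80, 11, [-1.4, -14.2], -0.1)
6.9
```

{"name": "carry_out", "arguments": {
  "plan": [
    {"tx":22,"ty":3.6,"tz":0,"rx":0,"ry":0,"rz":0},
    {"tx":22.9,"ty":3.6,"tz":-5,"rx":0,"ry":0,"rz":0},
    {"tx":0,"ty":0,"tz":-15,"rx":0,"ry":0,"rz":0},
    {"tx":0,"ty":0,"tz":-8,"rx":0,"ry":0,"rz":0},
    {"tx":0,"ty":0,"tz":-3,"rx":0,"ry":0,"rz":0},
    {"tx":0,"ty":0,"tz":-0.9,"rx":0,"ry":0,"rz":0},
    {"tx":0,"ty":0,"tz":0,"rx":0,"ry":0,"rz":0}
  ]
}}

```text
time: 7.6
tool_pos: [458.7, -238.8, 118.4]
tcp_rot: [3.141, 0.0, 1.741]
contact_force: [-0.3, -0.5, 0.1]
grip_width: 0.5
finger_force: 0.0
```

{"name": "carry_out", "arguments": {
  "plan": [
    {"tx":0,"ty":0,"tz":-0.6,"rx":0,"ry":0,"rz":0},
    {"tx":0,"ty":0,"tz":0,"rx":0,"ry":0,"rz":0}
  ]
}}

```text
time: 7.8
tool_pos: [458.9, -238.7, 117.8]
tcp_rot: [3.141, 0.001, 1.741]
contact_force: [-0.0, -0.3, -0.3]
grip_width: 0.9
finger_force: 0.0
```

{"name": "carry_out", "arguments": {
  "plan": [
    {"tx":0,"ty":0,"tz":-0.5,"rx":0,"ry":0,"rz":0},
    {"tx":0,"ty":0,"tz":0,"rx":0,"ry":0,"rz":0}
  ]
}}

```text
time: 8.0
tool_pos: [458.8, -238.6, 117.1]
tcp_rot: [3.141, 0.0, 1.741]
contact_force: [0.4, 0.4, 0.0]
grip_width: 0.6
finger_force: 0.0
```

{"name": "carry_out", "arguments": {
  "plan": [
    {"tx":0,"ty":0,"tz":-0.6,"rx":0,"ry":0,"rz":0},
    {"tx":0,"ty":0,"tz":0,"rx":0,"ry":0,"rz":0}
  ]
}}

```text
time: 8.2
tool_pos: [458.9, -238.6, 116.5]
tcp_rot: [3.141, 0.0, 1.741]
contact_force: [0.1, 0.1, 1.6]
grip_width: 0.4
finger_force: 0.6
```

{"name": "carry_out", "arguments": {
  "plan": [
    {"tx":0,"ty":0,"tz":-0.6,"rx":0,"ry":0,"rz":0},
    {"tx":0,"ty":0,"tz":0,"rx":0,"ry":0,"rz":0}
  ]
}}

```text
time: 8.4
tool_pos: [458.9, -238.6, 116.3]
tcp_rot: [3.141, 0.001, 1.741]
contact_force: [-0.8, 1.2, 5.2]
grip_width: 0.6
finger_force: 2.6
```

{"name": "carry_out", "arguments": {
  "plan": [
    {"tx":2.8,"ty":0.5,"tz":0.4,"rx":0,"ry":0,"rz":0},
    {"tx":3.1,"ty":0.5,"tz":0.1,"rx":0,"ry":0,"rz":0},
    {"tx":3.0,"ty":0.5,"tz":0,"rx":0,"ry":0,"rz":0},
    {"tx":3.1,"ty":0.5,"tz":-0.1,"rx":0,"ry":0,"rz":0},
    {"tx":3.1,"ty":0.5,"tz":-0.5,"rx":0,"ry":0,"rz":0}
  ]
}}

```text
time: 8.9
tool_pos: [474.4, -236.2, 116.8]
tcp_rot: [3.14, 0.001, 1.741]
contact_force: [-1.0, 2.9, 10.9]
grip_width: 0.6
finger_force: 5.2
```

{"name": "carry_out", "arguments": {
  "plan": [
    {"tx":3.0,"ty":0.5,"tz":-0.5,"rx":0,"ry":0,"rz":0},
    {"tx":2.9,"ty":0.5,"tz":-1.0,"rx":0,"ry":0,"rz":0},
    {"tx":2.8,"ty":0.5,"tz":-1.4,"rx":0,"ry":0,"rz":0}
  ]
}}

```text
time: 9.2
tool_pos: [484.0, -234.6, 114.2]
tcp_rot: [3.138, 0.002, 1.741]
contact_force: [2.1, 2.9, 9.8]
grip_width: 0.6
finger_force: 5.0
```

{"name": "carry_out", "arguments": {
  "plan": [
    {"tx":2.7,"ty":0.4,"tz":-1.6,"rx":0,"ry":0,"rz":0},
    {"tx":2.6,"ty":0.4,"tz":-1.9,"rx":0,"ry":0,"rz":0},
    {"tx":2.4,"ty":0.4,"tz":-2.2,"rx":0,"ry":0,"rz":0}
  ]
}}

```text
time: 9.5
tool_pos: [492.9, -233.2, 109.0]
tcp_rot: [3.136, 0.002, 1.741]
contact_force: [6.0, 5.4, 10.2]
grip_width: 0.3
finger_force: 6.0
```

{"name": "carry_out", "arguments": {
  "plan": [
    {"tx":3,"ty":0.5,"tz":3,"rx":0,"ry":0,"rz":0},
    {"tx":0,"ty":0,"tz":20,"rx":0,"ry":0,"rz":0},
    {"tx":0,"ty":0,"tz":20,"rx":0,"ry":0,"rz":0},
    {"tx":0,"ty":0,"tz":0,"rx":0,"ry":0,"rz":0}
  ]
}}

```text
time: 9.9
tool_pos: [494.4, -233.6, 152.3]
tcp_rot: [3.138, 0.003, 1.741]
contact_force: [-0.2, 0.7, 0.1]
grip_width: 0.8
finger_force: 0.0
```

```bash
python3 -c "
from h import *
for i in range(4): print(*handles()); [bot.capture('top') for _ in range(3)]
print(bot.get_obs()['time'],bot.get_obs()['tool_pos'])
s=bot.capture('side')[:,:,::-1]
cv2.imwrite('pics/s2.png',cv2.resize(s[165:250,285:405],None,fx=6,fy=6,interpolation=cv2.INTER_CUBIC))"
```

```text
(80, 36, [0.0, -13.9], 0.0) (0, 0) (-80, 11, [-1.4, -14.2], -0.1)
(80, 36, [0.0, -13.9], 0.0) (0, 0) (-80, 11, [-1.4, -14.2], -0.1)
(80, 37, [-0.2, -13.3], -0.01) (0, 0) (-80, 11, [-1.4, -14.2], -0.1)
(80, 35, [0.1, -14.0], 0.0) (0, 0) (-80, 11, [-1.4, -14.2], -0.1)
10.7 [ 493.30664598 -232.85862593  150.04323896]
```

View pics/s2.png

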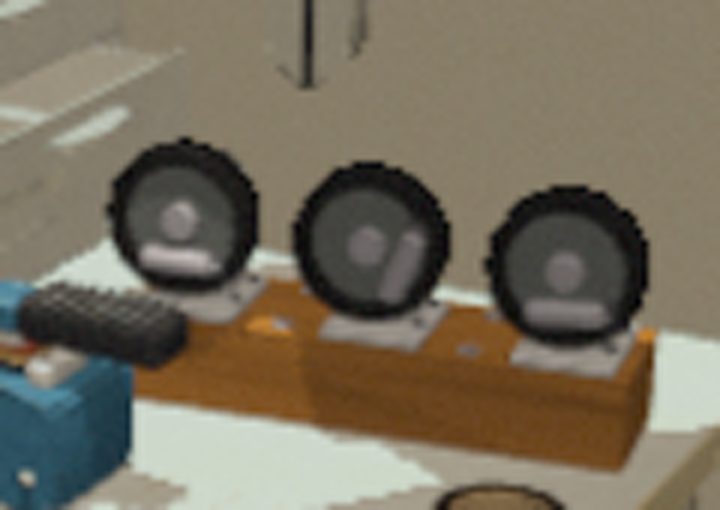

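W2, the middle winder, binds: its handle stays at about 1.2 rad (bar from (412,235) to (388,300)). W3 swung back to the bottom, so it is free. Next I'll grasp W2's post.

{"name": "carry_out", "arguments": {
  "plan": [
    {"tx":-11,"ty":-17.5,"tz":0,"rx":0,"ry":0,"rz":0},
    {"tx":-10.8,"ty":-18,"tz":0,"rx":0,"ry":0,"rz":0},
    {"tx":0,"ty":0,"tz":-5,"rx":0,"ry":0,"rz":0},
    {"tx":0,"ty":0,"tz":-10,"rx":0,"ry":0,"rz":0},
    {"tx":0,"ty":0,"tz":-10,"rx":0,"ry":0,"rz":0},
    {"tx":0,"ty":0,"tz":-5,"rx":0,"ry":0,"rz":0},
    {"tx":0,"ty":0,"tz":0,"rx":0,"ry":0,"rz":0}
  ],
  "gripper": 0.45
}}

```text
time: 11.45
tool_pos: [471.2, -267.4, 118.7]
tcp_rot: [-3.14, -0.002, 1.742]
contact_force: [0.4, 0.5, -0.4]
grip_width: 49.1
finger_force: 0.0
```

{"name": "carry_out", "arguments": {
  "plan": [
    {"tx":0,"ty":0,"tz":-10,"rx":0,"ry":0,"rz":0},
    {"tx":0,"ty":0,"tz":-12,"rx":0,"ry":0,"rz":0},
    {"tx":0,"ty":0,"tz":-12,"rx":0,"ry":0,"rz":0},
    {"tx":0,"ty":0,"tz":-12,"rx":0,"ry":0,"rz":0},
    {"tx":0,"ty":0,"tz":-7,"rx":0,"ry":0,"rz":0},
    {"tx":0,"ty":0,"tz":-3,"rx":0,"ry":0,"rz":0},
    {"tx":0,"ty":0,"tz":0,"rx":0,"ry":0,"rz":0}
  ]
}}

```text
time: 12.15
tool_pos: [471.4, -268.2, 63.6]
tcp_rot: [-3.141, -0.001, 1.741]
contact_force: [-0.5, 1.1, 0.5]
grip_width: 50.6
finger_force: 0.0
```

{"name": "carry_out", "arguments": {
  "plan": [
    {"tx":0,"ty":0,"tz":0,"rx":0,"ry":0,"rz":0},
    {"tx":0,"ty":0,"tz":0,"rx":0,"ry":0,"rz":0},
    {"tx":0,"ty":0,"tz":0,"rx":0,"ry":0,"rz":0},
    {"tx":0,"ty":0,"tz":0,"rx":0,"ry":0,"rz":0},
    {"tx":0,"ty":0,"tz":0,"rx":0,"ry":0,"rz":0}
  ],
  "gripper": 1
}}

```text
time: 12.65
tool_pos: [472.7, -268.6, 64.8]
tcp_rot: [3.139, 0.002, 1.741]
contact_force: [5.2, 1.2, 1.1]
grip_width: 27.8
finger_force: 29.9
```

{"name": "carry_out", "arguments": {
  "plan": [
    {"tx":1.0,"ty":0.2,"tz":0.5,"rx":0,"ry":0,"rz":0},
    {"tx":0.5,"ty":0,"tz":0.5,"rx":0,"ry":0,"rz":0},
    {"tx":0,"ty":0,"tz":0,"rx":0,"ry":0,"rz":0}
  ]
}}

```text
time: 12.95
tool_pos: [472.8, -268.2, 64.7]
tcp_rot: [-3.141, -0.0, 1.741]
contact_force: [2.6, -0.4, -2.8]
grip_width: 27.5
finger_force: 29.9
```

{"name": "carry_out", "arguments": {
  "plan": [
    {"tx":0,"ty":0,"tz":4,"rx":0,"ry":0,"rz":0},
    {"tx":0,"ty":0,"tz":6,"rx":0,"ry":0,"rz":0},
    {"tx":0,"ty":0,"tz":8,"rx":0,"ry":0,"rz":0},
    {"tx":0,"ty":0,"tz":10,"rx":0,"ry":0,"rz":0},
    {"tx":0,"ty":0,"tz":10,"rx":0,"ry":0,"rz":0},
    {"tx":0,"ty":0,"tz":10,"rx":0,"ry":0,"rz":0},
    {"tx":0,"ty":0,"tz":20,"rx":0,"ry":0,"rz":0},
    {"tx":0,"ty":0,"tz":30,"rx":0,"ry":0,"rz":0},
    {"tx":0,"ty":0,"tz":30,"rx":0,"ry":0,"rz":0},
    {"tx":0,"ty":0,"tz":0,"rx":0,"ry":0,"rz":0}
  ]
}}

```text
time: 13.95
tool_pos: [474.6, -269.5, 197.9]
tcp_rot: [3.136, 0.007, 1.741]
contact_force: [1.1, -0.2, -4.0]
grip_width: 28.1
finger_force: 29.9
```

{"name": "carry_out", "arguments": {
  "plan": [
    {"tx":-3,"ty":20,"tz":0,"rx":0,"ry":0,"rz":0},
    {"tx":-5,"ty":35,"tz":0,"rx":0,"ry":0,"rz":0},
    {"tx":-6,"ty":40,"tz":0,"rx":0,"ry":0,"rz":0},
    {"tx":-6,"ty":40,"tz":0,"rx":0,"ry":0,"rz":-0.014},
    {"tx":-6,"ty":40,"tz":0,"rx":0,"ry":0,"rz":-0.014},
    {"tx":-6,"ty":40,"tz":0,"rx":0,"ry":0,"rz":0},
    {"tx":-6,"ty":40,"tz":0,"rx":0,"ry":0,"rz":0},
    {"tx":-6,"ty":40,"tz":0,"rx":0,"ry":0,"rz":0},
    {"tx":-3,"ty":20,"tz":0,"rx":0,"ry":0,"rz":0},
    {"tx":-1,"ty":9.5,"tz":0,"rx":0,"ry":0,"rz":0},
    {"tx":0,"ty":0,"tz":-10,"rx":0,"ry":0,"rz":0},
    {"tx":0,"ty":0,"tz":-20,"rx":0,"ry":0,"rz":0}
  ]
}}

```text
time: 15.15
tool_pos: [426.0, 55.6, 162.9]
tcp_rot: [3.139, 0.001, 1.714]
contact_force: [0.0, -1.2, -3.9]
grip_width: 28.0
finger_force: 29.9
```

{"name": "carry_out", "arguments": {
  "plan": [
    {"tx":0,"ty":0,"tz":-20,"rx":0,"ry":0,"rz":0},
    {"tx":0,"ty":0,"tz":-20,"rx":0,"ry":0,"rz":0},
    {"tx":0,"ty":0,"tz":-15,"rx":0,"ry":0,"rz":0},
    {"tx":0,"ty":0,"tz":-5,"rx":0,"ry":0,"rz":0},
    {"tx":0,"ty":0,"tz":0,"rx":0,"ry":0,"rz":0},
    {"tx":0,"ty":0,"tz":0,"rx":0,"ry":0,"rz":0}
  ]
}}

```text
time: 15.75
tool_pos: [425.4, 55.8, 103.3]
tcp_rot: [3.141, 0.0, 1.713]
contact_force: [0.1, 0.7, -3.8]
grip_width: 27.8
finger_force: 29.9
```

```bash
python3 -c "
from h import *
o=[]
for n,(x,y) in (('side',(300,265)),('top',(280,270))):
    s=bot.capture(n)[:,:,::-1]
    o.append(cv2.resize(s[y-55:y+45,x-33:x+34],None,fx=5.9,fy=5.9,interpolation=cv2.INTER_CUBIC))
cv2.imwrite('pics/p1.png',np.hstack(o)); print(bot.get_obs()['tool_pos'],*handles())"
```

```text
[425.59215655  56.08306794 103.6642239 ] (80, 39, [3.9, 14.2], 2.87) (0, 13, [-12.3, -13.0], -0.76) (-80, 42, [-1.7, -12.8], -0.13)
```

View pics/p1.png

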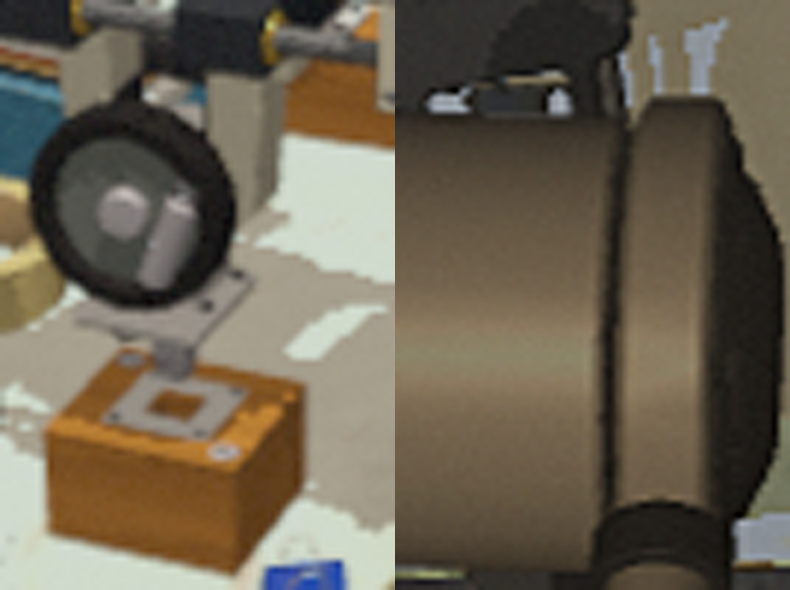

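The side crop shows the stem tip at (178,372), right above the hole at (180,403), with the handle still turned well up. I'll insert in small steps while watching the force.

{"name": "carry_out", "arguments": {
  "plan": [
    {"tx":0,"ty":0,"tz":-5,"rx":0,"ry":0,"rz":0},
    {"tx":0,"ty":0,"tz":-4,"rx":0,"ry":0,"rz":0},
    {"tx":0,"ty":0,"tz":-3,"rx":0,"ry":0,"rz":0},
    {"tx":0,"ty":0,"tz":-2,"rx":0,"ry":0,"rz":0},
    {"tx":0,"ty":0,"tz":0,"rx":0,"ry":0,"rz":0}
  ]
}}

```text
time: 16.4
tool_pos: [424.8, 56.4, 88.7]
tcp_rot: [-3.141, -0.0, 1.713]
contact_force: [-0.4, -0.1, -3.6]
grip_width: 27.7
finger_force: 29.9
```

{"name": "carry_out", "arguments": {
  "plan": [
    {"tx":0,"ty":0,"tz":-2,"rx":0,"ry":0,"rz":0},
    {"tx":0,"ty":0,"tz":-2,"rx":0,"ry":0,"rz":0},
    {"tx":0,"ty":0,"tz":0,"rx":0,"ry":0,"rz":0}
  ]
}}

```text
time: 16.7
tool_pos: [424.9, 56.4, 84.8]
tcp_rot: [-3.141, -0.0, 1.713]
contact_force: [-0.3, -0.4, -4.6]
grip_width: 28.0
finger_force: 29.9
```

{"name": "carry_out", "arguments": {
  "plan": [
    {"tx":0,"ty":0,"tz":-2,"rx":0,"ry":0,"rz":0},
    {"tx":0,"ty":0,"tz":-1,"rx":0,"ry":0,"rz":0},
    {"tx":0,"ty":0,"tz":0,"rx":0,"ry":0,"rz":0}
  ]
}}

```text
time: 17.0
tool_pos: [424.9, 56.4, 81.9]
tcp_rot: [-3.141, -0.0, 1.713]
contact_force: [-0.6, 0.6, -4.0]
grip_width: 27.4
finger_force: 29.9
```

{"name": "carry_out", "arguments": {
  "plan": [
    {"tx":0,"ty":0,"tz":-3,"rx":0,"ry":0,"rz":0},
    {"tx":0,"ty":0,"tz":-3,"rx":0,"ry":0,"rz":0},
    {"tx":0,"ty":0,"tz":-2,"rx":0,"ry":0,"rz":0},
    {"tx":0,"ty":0,"tz":0,"rx":0,"ry":0,"rz":0}
  ]
}}

```text
time: 17.4
tool_pos: [424.7, 56.4, 73.7]
tcp_rot: [-3.141, -0.0, 1.713]
contact_force: [-0.2, -0.1, -4.2]
grip_width: 27.4
finger_force: 29.9
```

{"name": "carry_out", "arguments": {
  "plan": [
    {"tx":0,"ty":0,"tz":-3,"rx":0,"ry":0,"rz":0},
    {"tx":0,"ty":0,"tz":-3,"rx":0,"ry":0,"rz":0},
    {"tx":0,"ty":0,"tz":-1,"rx":0,"ry":0,"rz":0},
    {"tx":0,"ty":0,"tz":0,"rx":0,"ry":0,"rz":0}
  ]
}}

```text
time: 17.8
tool_pos: [424.9, 56.4, 66.8]
tcp_rot: [-3.141, -0.0, 1.713]
contact_force: [-0.0, -0.4, -3.2]
grip_width: 27.8
finger_force: 29.9
```

{"name": "carry_out", "arguments": {
  "plan": [
    {"tx":0,"ty":0,"tz":-1,"rx":0,"ry":0,"rz":0},
    {"tx":0,"ty":0,"tz":-0.5,"rx":0,"ry":0,"rz":0},
    {"tx":0,"ty":0,"tz":0,"rx":0,"ry":0,"rz":0}
  ]
}}

```text
time: 18.1
tool_pos: [425.0, 56.4, 65.5]
tcp_rot: [3.142, 0.0, 1.713]
contact_force: [-0.1, 0.3, -3.6]
grip_width: 27.7
finger_force: 29.9
```

{"name": "carry_out", "arguments": {
  "plan": [
    {"tx":0,"ty":0,"tz":-0.7,"rx":0,"ry":0,"rz":0},
    {"tx":0,"ty":0,"tz":0,"rx":0,"ry":0,"rz":0}
  ]
}}

```text
time: 18.3
tool_pos: [425.0, 56.4, 64.8]
tcp_rot: [3.142, -0.0, 1.713]
contact_force: [-0.1, -0.0, -3.4]
grip_width: 28.1
finger_force: 29.9
```

{"name": "carry_out", "arguments": {
  "plan": [
    {"tx":0,"ty":0,"tz":-0.5,"rx":0,"ry":0,"rz":0},
    {"tx":0,"ty":0,"tz":0,"rx":0,"ry":0,"rz":0}
  ]
}}

```text
time: 18.5
tool_pos: [425.0, 56.4, 64.6]
tcp_rot: [3.141, 0.0, 1.713]
contact_force: [-0.9, -0.1, 1.7]
grip_width: 28.1
finger_force: 29.9
```

{"name": "carry_out", "arguments": {
  "plan": [
    {"tx":0,"ty":0,"tz":-0.5,"rx":0,"ry":0,"rz":0},
    {"tx":0,"ty":0,"tz":0,"rx":0,"ry":0,"rz":0}
  ]
}}

```text
time: 18.7
tool_pos: [425.1, 56.4, 64.6]
tcp_rot: [3.141, 0.0, 1.713]
contact_force: [-2.3, 0.5, 7.3]
grip_width: 28.0
finger_force: 29.9
```

{"name": "carry_out", "arguments": {
  "plan": [
    {"tx":0,"ty":0,"tz":0.5,"rx":0,"ry":0,"rz":0},
    {"tx":0,"ty":0,"tz":0,"rx":0,"ry":0,"rz":0}
  ]
}}

```text
time: 18.9
tool_pos: [425.1, 56.3, 64.6]
tcp_rot: [3.141, 0.0, 1.713]
contact_force: [-1.7, -0.4, 4.6]
grip_width: 28.0
finger_force: 29.9
```

{"name": "carry_out", "arguments": {
  "plan": [
    {"tx":0,"ty":0,"tz":0,"rx":0,"ry":0,"rz":0},
    {"tx":0,"ty":0,"tz":0,"rx":0,"ry":0,"rz":0},
    {"tx":0,"ty":0,"tz":0,"rx":0,"ry":0,"rz":0},
    {"tx":0,"ty":0,"tz":0,"rx":0,"ry":0,"rz":0},
    {"tx":0,"ty":0,"tz":5,"rx":0,"ry":0,"rz":0},
    {"tx":0,"ty":0,"tz":10,"rx":0,"ry":0,"rz":0},
    {"tx":0,"ty":0,"tz":15,"rx":0,"ry":0,"rz":0},
    {"tx":0,"ty":0,"tz":20,"rx":0,"ry":0,"rz":0},
    {"tx":0,"ty":0,"tz":30,"rx":0,"ry":0,"rz":0},
    {"tx":0,"ty":0,"tz":30,"rx":0,"ry":0,"rz":0},
    {"tx":0,"ty":0,"tz":0,"rx":0,"ry":0,"rz":0}
  ],
  "gripper": 0.4
}}

```text
time: 20.0
tool_pos: [427.3, 56.3, 178.6]
tcp_rot: [3.133, 0.002, 1.713]
contact_force: [0.0, -0.4, -0.2]
grip_width: 55.2
finger_force: 0.0
```

{"name": "carry_out", "arguments": {
  "plan": [
    {"tx":0,"ty":-30,"tz":20,"rx":0,"ry":0,"rz":0},
    {"tx":0,"ty":-40,"tz":20,"rx":0,"ry":0,"rz":0},
    {"tx":-10,"ty":-40,"tz":0,"rx":0,"ry":0,"rz":0},
    {"tx":-20,"ty":-40,"tz":0,"rx":0,"ry":0,"rz":0},
    {"tx":-20,"ty":-30,"tz":0,"rx":0,"ry":0,"rz":0},
    {"tx":0,"ty":0,"tz":0,"rx":0,"ry":0,"rz":0},
    {"tx":0,"ty":0,"tz":0,"rx":0,"ry":0,"rz":0}
  ]
}}

```text
time: 20.7
tool_pos: [374.7, -124.0, 214.4]
tcp_rot: [3.141, -0.0, 1.711]
contact_force: [0.1, 0.2, -0.9]
grip_width: 54.9
finger_force: 0.0
```

```bash
python3 -c "
from h import *
s=bot.capture('side')[:,:,::-1];print(*handles())
cv2.imwrite('pics/f.png',cv2.resize(s[165:315,240:410],None,fx=4,fy=4,interpolation=cv2.INTER_CUBIC))
cv2.imwrite('pics/ft.png',bot.capture('top')[:,:,::-1])"
```

```text
(80, 38, [-0.4, -13.3], -0.03) (0, 57, [0.9, -12.5], 0.07) (-80, 31, [-4.8, -12.0], -0.38)
```

View pics/f.png

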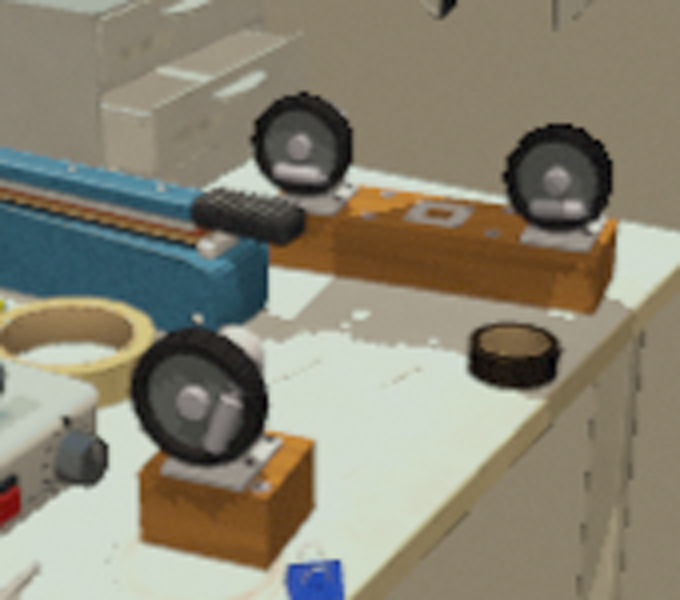

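```bash
python3 -c "
from h import *
y=.143;e=np.array([np.cos(y),np.sin(y),0]);n=np.array([-np.sin(y),np.cos(y),0])
W=np.array([424.5,60.4,85])+38*n
def f(p):
    c,d=ray('side',(p[0]/4+239.6,p[1]/4+164.6));X=c+d*((W-c)@n)/(d@n)-W;return np.array([X@e,X[2]])
h,a,b,t,u=map(f,((192,402),(238,396),(208,452),(192,332),(200,465)))
print(h,a,b,t,u);d=(a+b)/2-h;print(np.arctan2(d[0],-d[1]),np.arctan2(*(a-b)[::-1]))"
```

```text
[-2.87717904  2.93714267] [-25.20679595  10.43399632] [-10.21566044 -20.82504119] [-3.66997984 37.49320959] [ -6.1213887  -28.40273959]
-1.0693029834406655 2.0179729766746277
```

```bash
python3 -c "
from plant import bot
print(bot.close_job())"
```

```text
the job is handed in; nothing more can be done
None
```

The middle winder is the one that binds; it is seated in the rework block with its handle about 1.1 rad from the bottom and the job is handed in with no verdict shown, the near one swung back when turned, and the far one I left unturned, taking it as free because only one binds.

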